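# Lock the tilted drilling jig with its index pin

## Robot

A 6-joint arm with a two-finger parallel gripper is mounted at the origin on the work surface. World frame = base frame: x ahead of the robot, y to its left, z up, the work surface at z = 0. Lengths are in m, angles in rad, forces in N, time in s.
With the tool pointing down it reaches from about 0.35 to 0.975 m from the base axis. Payload 4.9 kg.
Tool frame: the origin (TCP) lies midway between the tips of the shut fingers; the grasp point (between the pads) lies manip.tcp_to_grasp behind it (manip.tcp_to_grasp is the distance from the TCP to the grasp point, in m); z points along the fingers, y is the line along which they close (so a half turn about z gives the same grasp; the last joint's range is limited). The gripper opens to 85 mm and grips with 20 to 120 N. Pads are 22 mm wide; open, the fingers measure 114 mm over their backs; the gripper's body (76 mm by 85 mm) begins 54 mm behind the grasp point. The pads swing forward as they close: fully open they stand 13 mm farther back than shut.
Start: joints at [1.15, 0.053, 1.613, -0, 1.476, -0.119], TCP at [0.186, 0.597, 0.231] pointing down, gripper open.
Joint ranges: [-3.01, 3.01], [-1.01, 2.22], [0.06, 2.58], [-1.02, 4.17], [0.09, 2.62], [-3.14, 3.14]. Speed limits (rad/s): [2.57, 2.57, 3.14, 3.14, 3.14, 3.14].

## Interface

Orientations are given as a unit quaternion [w, x, y, z].
In Python, from plant import manip, grab_frame, calibration, job_done gives the robot as it stands.
- The arm moves only by the tool send_rows, never from a script. Its argument "rows" is a list of rows, each an object of numbers: "x", "y", "z": the shift along the tool's x, y, z normalised to -1 to 1, where 1 is 15 cm; "wx", "wy", "wz": the turn, a rotation vector about the tool's x, y, z normalised to -1 to 1, where 1 is pi/4 rad; "hand": the opening, from -1 (shut) to 1 (fully open). In form: [{"x": .., "y": .., "z": .., "wx": .., "wy": .., "wz": .., "hand": ..}, ...]. A call has exactly 10 rows; each row shifts and turns the commanded pose from where the row before left it, along the tool's axes as they then stand; what a row does not reach is not made up. A row lasts 1/12 s, in which the tool goes at most 41.7 mm and 7.16 degrees, less where a joint would pass 70% of its speed; a pose out of reach is approached as far as the arm can. A call with a number of a shift or a turn outside -1 to 1 is refused whole. A call with a gripper value outside its range is refused whole. The fingers move at their own pace and stop on an object; the grip force is fixed at half the most. Time passes only in rows, so rows that do not move let the fingers close, or fill a call up. It gives the time, the measured TCP pose, the force, the opening and the grip force at its end, in the units of the state.
- manip.state(): the state, without advancing time (a new reading comes with each control period).
- grab_frame(name): name is "scene" or "top" or "wrist"; returns the picture (400x640x3 uint8, blue, green, red); there is no depth.
- calibration(name): a dict with "camera_matrix" (3x3 intrinsics, pixels), "R" (3x3) and "t" (3): a world point X has camera coordinates R X + t. Camera axes: x right, y down, z forward; pixel columns grow to the right and rows downward; lengths in m; the calibration is good to about 2 mm. The wrist camera is an equidistant fisheye: a pixel r from the principal point sees the ray r / f radians off the axis. A picture is of the moment at which its call begins: read the wrist's pose just before it. calibration takes no time and is no camera call; for the wrist camera it gives the pose at the moment of the call.
- job_done(): hands the job in; it is judged then, once.
The state is a dict: "time": time; "joint_pos": joint angles; "joint_vel": joint speeds; "joint_efforts": joint torques, N m; "tool_pos": TCP position; "tool_rot": TCP orientation; "contact_force": force on the tool from outside, world axes, zero at the start; "ft_torque": the same for the moment, N m; "gripper_width": opening from 0.0 (shut) to 1.0 (fully open); "grasp_force": force on a finger pad.
Only numpy, scipy, OpenCV 4.12 (cv2) and the standard library are available. Lean on these libraries where they do the work, as an engineer would, in place of code of your own. Each camera call takes 0.05 s, during which the arm holds its last target. There are 200 camera calls.

## Task

Clear the cork sanding block off the tilted drilling jig and lay it flat in the wooden tray; then take the longer of the two steel pins from the rack, put its tip through the slot in the jig's cover, feel along the slot for the hole hidden in the carriage underneath, and push the pin fully home until its collar rests on the cover, then let go. Leave the short pin in its rack, and leave the jar, the magnifier and the piece of horn where they are.

Things in the scene. Friction and masses are not known exactly. Their poses are not given: they have to be found in the camera images.
- jig: Dark steel foot of the drilling jig, 150 x 216 mm and 12 mm thick, fixed on the table, with two upright cheeks. It carries the tilted head. Origin: on the table, straight below the head's origin; z up, x to the rising side, y along the slot.
- jig_head: Tilted aluminium box on the jig, fixed, 90 mm (x) x 200 mm (y), 6 mm cover on top. Origin: slot centre on the cover's upper face, 118 mm above the table. z = outward normal of the cover, 30 deg from vertical, leaning to the robot; x = up the slope; y = along the slot. Slot: 80 mm (y) x 15 mm (x), centred on the origin.
- jig_lip (a point): Middle of the upper edge of the lip across the cover's lower end, 41 mm down the slope from the slot centre. The lip is 6 mm thick, 160 mm long and 10 mm high above the cover.
- carriage_top (a point): Point on the flat top of the carriage bar hidden in the head, 24 mm under the slot centre along the cover's normal. The bar is 12 mm thick, stays put under 25 N, and has one round through hole of 14.5 mm, lightly chamfered, parallel to jig_head z, at jig_head x = 0 and y anywhere from -25 to +25 mm: not visible, not tracked. Below the bar it is free for the pin.
- block: Sanding block, pale wood with a cork face, 66 (x) x 50 (y) x 30 (z) mm, 0.1 kg. Origin: centre of its underside (the cork face), z out of the other face. It starts lying on the sloping cover over the slot, its lower end against the lip, its x up the slope and y along the slot.
- block_mid (a point): Centre of the sanding block, 15 mm above its cork face.
- tray: Open dark wooden tray, 160 (x) x 140 (y) x 30 (z) mm outside, walls and floor 5 mm thick, fixed on the table. Origin: centre of its underside, z up.
- rack: Pale wooden pin rack, 80 (x) x 120 (y) x 42 (z) mm, fixed on the table, with two upright blind holes of 13.5 mm, 30 mm deep, at y = +32 and -32 mm on its middle line. One holds the long pin, the other the short pin; which is which varies. Origin: centre of its underside, z up.
- long_pin: The longer steel pin, 112 mm overall, 0.12 kg: shaft 12 mm thick, 70 mm long, coned at the tip (to 6 mm diameter over the last 8 mm), then a collar 26 mm in diameter, 6 mm thick, then a round handle 20 mm in diameter, 36 mm long. Origin at the tip, z along the pin to the handle. It starts upright in the rack, tip 12 mm above the table, leaning a degree or two at most.
- long_pin_tip (a point): Tip of the long pin (same as its origin).
- long_pin_collar (a point): Underside of the long pin's collar, on the axis, 70 mm from the tip; this face rests on the cover when the pin is home.
- long_pin_grip (a point): Point on the axis of the long pin's handle to grip, 96 mm from the tip, 20 mm above the collar's top.
- short_pin: The shorter pin, 78 mm overall: same shaft diameter, collar and handle, but the shaft is only 36 mm long. Not needed. Origin at its tip, z up the pin.
- jar: Amber glass jar, 56 mm in diameter, 75 mm tall, a bystander. Origin: centre of its underside.
- magnifier: Brass magnifier on a round foot 84 mm in diameter, lens ring 90 mm in diameter, 203 mm tall in all, a bystander. Origin: centre of its underside.
- horn: Piece of horn lying on the table, about 150 mm long and 44 mm thick, a bystander. Origin on the table, near its middle.

How it is judged:
By the outcome, as a careful person would: the job done as asked, in the order asked, and still so for the second after the job is handed in, with the robot touching nothing.
It also fails if it takes over 72 s, if anything falls off the work surface, if the arm or the gripper's body presses on something with over 40 N, if the wrist force passes 120 N, or if a joint passes its speed limit or range.

## Working session

There is one attempt and no reset: what is moved stays moved. The work goes in short steps, Python scripts to look and compute and a tool call to move; the robot and the scene stay as the last step left them, time stands still between calls to the robot, and variables do not carry over. Pictures are saved under pics/ and viewed, at most 10 in all, crops included, and the job is handed in when it is done.

Besides the shell and the picture viewer there is one more tool, called after "Call:" as a command line: name --argument value ..., lists and objects as JSON in quotes. send_rows: Moves the arm, as the interface text tells. Scaled input: -1 to 1 covers 15 cm each way for a shift and pi/4 rad each way for a turn. Its arguments: {"type":"object","properties":{"rows":{"type":"array","items":{"type":"object","properties":{"x":{"type":"number","minimum":-1,"maximum":1},"y":{"type":"number","minimum":-1,"maximum":1},"z":{"type":"number","minimum":-1,"maximum":1},"wx":{"type":"number","minimum":-1,"maximum":1},"wy":{"type":"number","minimum":-1,"maximum":1},"wz":{"type":"number","minimum":-1,"maximum":1},"hand":{"type":"number"}}}}},"required":["rows"]}

```bash
ls; mkdir -p pics; python3 - <<'E'
from plant import manip, grab_frame, calibration
import cv2, numpy as np
s=manip.state(); print(s, manip.tcp_to_grasp)
for n in("scene","top"):
    c=calibration(n); print(n,c)
    cv2.imwrite(f"pics/{n}0.png",grab_frame(n))
print(calibration("wrist"))
E
```

```text
pics
{'time': 0.0, 'joint_pos': array([ 1.14999606e+00,  5.33882009e-02,  1.61433996e+00,  2.83348369e-05,
        1.47596867e+00, -1.18987782e-01]), 'joint_vel': array([-0.00088576,  0.00044991, -0.00151552,  0.00054002,  0.00032355,
       -0.00019866]), 'joint_efforts': array([ 2.50899584e-04, -3.93667138e+01, -3.70181179e+01, -4.92718596e-05,
        6.78619574e-03, -4.99102839e-06]), 'tool_pos': array([0.18550616, 0.59617199, 0.23001613]), 'tool_rot': array([-2.94109147e-04,  1.50335396e-01,  9.88634493e-01, -1.01024081e-03]), 'contact_force': array([-0.36371407, -0.65558278, -0.76740463]), 'ft_torque': array([ 0.00942529, -0.02134628,  0.04005722]), 'grasp_force': 0.0, 'gripper_width': 1.000357457076921} 0.0187
scene {'camera_matrix': array([[393.64820561,   0.        , 318.59512106],
       [  0.        , 393.64820561, 201.83514009],
       [  0.        ,   0.        ,   1.        ]]), 'R': array([[ 0.50214845,  0.86477005, -0.00443825],
       [ 0.52723739, -0.3102124 , -0.79106827],
       [-0.68546894,  0.39489369, -0.61171178]]), 't': array([-0.26921229, -0.21840399,  1.3139937 ])}
top {'camera_matrix': array([[362.71003135,   0.        , 318.92893533],
       [  0.        , 362.71003135, 199.48491697],
       [  0.        ,   0.        ,   1.        ]]), 'R': array([[-0.00278895, -0.99956302,  0.02942779],
       [-0.99926699,  0.00166215, -0.03824562],
       [ 0.03817999, -0.02951289, -0.99883496]]), 't': array([-0.02581615,  0.56889909,  1.00696345])}
{'camera_matrix': array([[309.70691629,   0.        , 315.63371912],
       [  0.        , 309.70691629, 197.34420567],
       [  0.        ,   0.        ,   1.        ]]), 'R': array([[ 0.29753881,  0.95470899, -0.0011817 ],
       [ 0.90660105, -0.28215739,  0.31378614],
       [ 0.29924102, -0.09443488, -0.94949295]]), 't': array([-0.62583793, -0.04047232,  0.38057048])}
```

View pics/scene0.png

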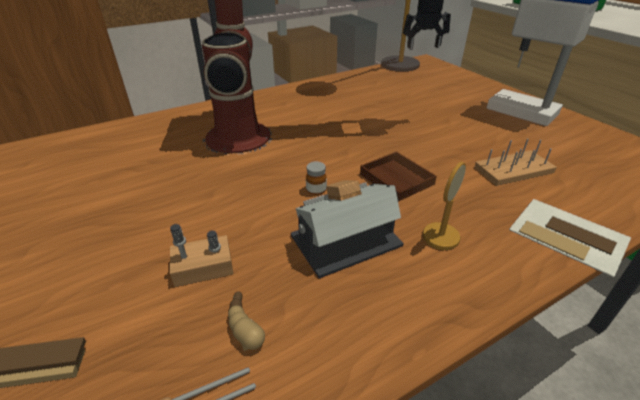

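View pics/top0.png

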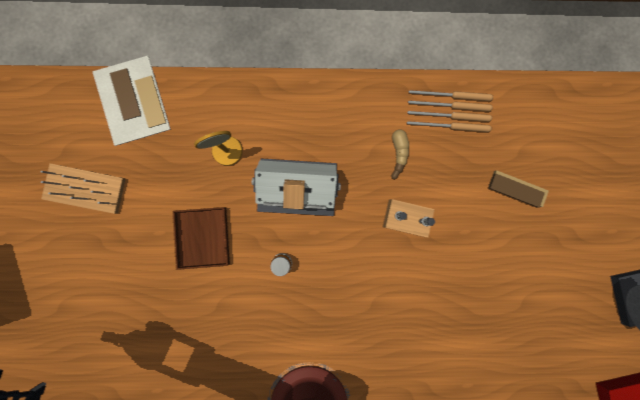

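The scene view shows the long pin as the left one at about (178,236), which is the -y side, so it is at about (428,221) in the top view. In the top view the block is at (294,194), the tray at (202,238) and the rack at (411,218). I'll enlarge next.

```bash
python3 - <<'E'
import cv2, numpy as np
t=cv2.imread("pics/top0.png"); s=cv2.imread("pics/scene0.png")
def crop(im,x,y,w,h,k):
    c=cv2.resize(im[y:y+h,x:x+w],None,fx=k,fy=k,interpolation=cv2.INTER_CUBIC)
    for i in range(0,w,10): cv2.putText(c,str(x+i),(i*k,8),0,.3,(0,255,255),1); cv2.line(c,(i*k,10),(i*k,14),(0,255,255),1)
    for i in range(10,h,10): cv2.putText(c,str(y+i),(0,i*k+3),0,.3,(0,255,255),1)
    return c
a=crop(t,248,150,100,70,4); b=crop(t,380,190,100,70,4); c=crop(t,165,200,100,74,4); d=crop(s,285,165,133,116,3)
o=np.zeros((600,800,3),np.uint8)
for m,x,y in((a,0,0),(b,400,0),(c,0,290),(d,400,282)):
    h=min(m.shape[0],600-y); w=min(m.shape[1],800-x); o[y:y+h,x:x+w]=m[:h,:w]
cv2.imwrite("pics/m1.png",o)
E
```

```text
(no output)
```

View pics/m1.png

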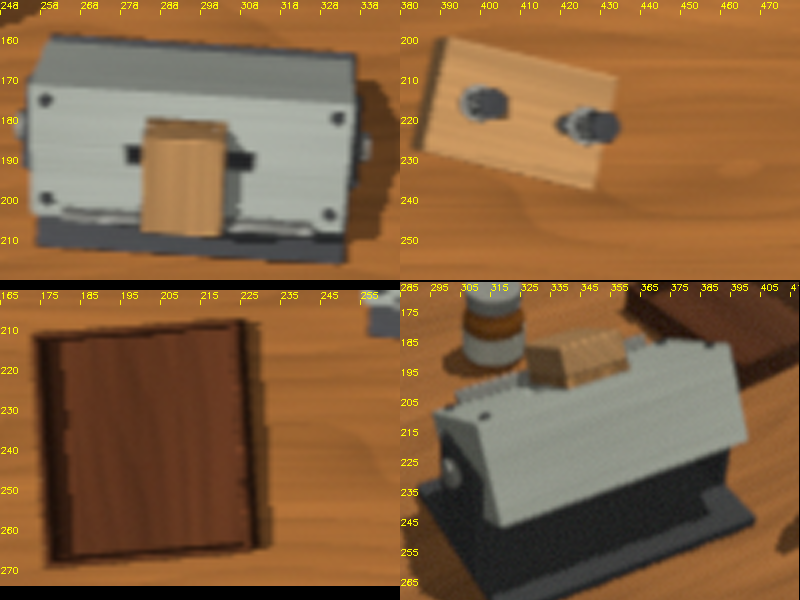

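The enlargement shows the slot ends at (279,188) and (312,190.5) and the screws at (259.5,175), (332.5,179.5), (259.5,199.5) and (330.5,203.5). The long handle's top is at about (431,221.5). The rack's top corners are near (391.5,199.5), (434,209) and (428.5,237). The tray rim runs from (174,211) to (228,264).

```bash
cat > h.py <<'E'
import numpy as np, cv2
from plant import manip, grab_frame, calibration
from scipy.spatial.transform import Rotation as Ro
def ray(n,px,c=None):
    c=c or calibration(n); K=c["camera_matrix"]; p=(np.array(px,float)-K[:2,2])/K[0,0]
    if n=="wrist":
        r=np.hypot(*p); d=np.r_[p/r*np.sin(r),np.cos(r)] if r>0 else np.array([0,0,1.])
    else: d=np.r_[p,1]
    R=c["R"]; return -R.T@c["t"], R.T@d/np.linalg.norm(d)
def onz(n,px,z,c=None):
    o,d=ray(n,px,c); return o+d*(z-o[2])/d[2]
def proj(n,X,c=None):
    c=c or calibration(n); K=c["camera_matrix"]; q=c["R"]@np.array(X)+c["t"]
    if n=="wrist":
        r=np.hypot(*q[:2]); p=q[:2]/r*np.arctan2(r,q[2])
    else: p=q[:2]/q[2]
    return p*K[0,0]+K[:2,2]
def rot(s=None):
    s=s or manip.state(); q=s["tool_rot"]; return Ro.from_quat(np.r_[q[1:],q[0]])
def axes(down,close):  # tool rotation: z=down, y=close
    z=np.array(down,float); z/=np.linalg.norm(z); y=np.array(close,float); y-=z*(y@z); y/=np.linalg.norm(y)
    return Ro.from_matrix(np.c_[np.cross(y,z),y,z])
def plan(P,Rt,grasp=True,s=None):
    """shift in current tool axes (units of .15) and rotvec (units pi/4) to bring grasp point to P with rotation Rt"""
    s=s or manip.state(); R=rot(s); P=np.array(P,float)
    T=P+(Rt.as_matrix()[:,2]*manip.tcp_to_grasp if grasp else 0)
    d=T-s["tool_pos"]; w=(R.inv()*Rt).as_rotvec()
    print("TCP goal",T.round(4),"world d",d.round(4),"shift cur",(R.inv().apply(d)/.15).round(3),"shift goal axes",(Rt.inv().apply(d)/.15).round(3),"rot",(w/(np.pi/4)).round(3),"t",round(s["time"],2))
    return T
E
python3 - <<'E'
from h import *
P=lambda u,v,z: onz("top",(u,v),z)
a,b=P(279,188,.118),P(312,190.5,.118); print("slot",a,b,(a+b)/2,np.linalg.norm(a-b))
for u,v,z in((259.5,175,.135),(332.5,179.5,.135),(259.5,199.5,.099),(330.5,203.5,.099)): print("screw",P(u,v,z))
print("foot",P(257,211.5,.012),P(334,215.5,.012))
for u,v in((174,211),(225.5,207.5),(228,265),(177,268)): print("tray",P(u,v,.03))
for u,v in((391.5,199.5),(434,209),(428.5,237),(385.5,228)): print("rack",P(u,v,.042))
print("long",P(431.5,221.5,.124),"short",P(404,216,.09))
print("longB",onz("scene",(175.5,227.5),.124))
for u,v in((285,184),(304,184),(302.5,209),(283.5,207.5)): print("blk",P(u,v,.13))
E
```

```text
slot [0.59374721 0.07615847 0.118     ] [ 0.58739058 -0.00656792  0.118     ] [0.59056889 0.03479527 0.118     ] 0.0829702451626759
screw [0.62463615 0.12267676 0.135     ]
screw [ 0.61352714 -0.05715007  0.135     ]
screw [0.56570051 0.1272844  0.099     ]
screw [ 0.5551252  -0.05417109  0.099     ]
foot [0.53558061 0.14574587 0.012     ] [ 0.52380365 -0.06921256  0.012     ]
tray [0.53743352 0.36796986 0.03      ]
tray [0.54663158 0.22893856 0.03      ]
tray [0.3904197  0.22110231 0.03      ]
tray [0.38330672 0.35804662 0.03      ]
rack [ 0.56729332 -0.22500266  0.042     ]
rack [ 0.54099841 -0.34214871  0.042     ]
rack [ 0.4644519  -0.32580003  0.042     ]
rack [ 0.48948904 -0.20770771  0.042     ]
long [ 0.50869052 -0.30663858  0.124     ] short [ 0.52243526 -0.24620673  0.09      ]
longB [ 0.51376659 -0.30772408  0.124     ]
blk [0.60282195 0.06038869 0.13      ]
blk [0.602803  0.0133667 0.13     ]
blk [0.54081408 0.01714987 0.13      ]
blk [0.54463281 0.06404019 0.13      ]
```

```bash
cat >> h.py <<'E'
C=np.array([.590,.0345,.118]); yaw=-.057
YH=np.array([-np.sin(yaw),np.cos(yaw),0]); c30=np.sqrt(.75)
XH=np.array([np.cos(yaw)*c30,np.sin(yaw)*c30,.5]); NH=np.cross(XH,YH)
def head(x,y,z): return C+x*XH+y*YH+z*NH
E
python3 - <<'E'
from h import *
R=rot(); print(R.as_matrix().round(3))
Rt=axes(-NH,YH); print(NH,Rt.as_matrix().round(3)); plan(head(-.005,.003,.14),Rt,False)
print(proj("wrist",C))
E
```

```text
[[-0.955  0.297 -0.001]
 [ 0.297  0.955 -0.002]
 [ 0.    -0.002 -1.   ]]
[-0.49918797  0.02848457  0.8660254 ] [[-0.865  0.057  0.499]
 [ 0.049  0.998 -0.028]
 [-0.5    0.    -0.866]]
TCP goal [0.516  0.0417 0.2367] world d [ 0.3304 -0.5545  0.0066] shift cur [-3.202 -2.875 -0.039] shift goal axes [-2.109 -3.565  1.167] rot [-0.084 -0.664 -0.304] t 0.1
[124.72537062 435.91087731]
```

Call:
send_rows --rows '[{"x": -0.2, "y": -0.18, "z": -0.02, "hand": 1}, {"x": -0.2, "y": -0.18, "z": -0.02, "hand": 1}, {"x": -0.2, "y": -0.18, "z": -0.02, "hand": 1}, {"x": -0.2, "y": -0.18, "z": -0.02, "hand": 1}, {"x": -0.2, "y": -0.18, "z": -0.02, "hand": 1}, {"x": -0.2, "y": -0.18, "z": -0.02, "hand": 1}, {"x": -0.2, "y": -0.18, "z": -0.02, "hand": 1}, {"x": -0.2, "y": -0.18, "z": -0.02, "hand": 1}, {"x": -0.2, "y": -0.18, "z": -0.02, "hand": 1}, {"x": -0.2, "y": -0.18, "z": -0.02, "hand": 1}]'

```text
invalid input at $.rows[0]: expected keys x, y, z, wx, wy, wz, hand
```

```bash
python3 - <<'E'
from h import *
Rt=axes(-NH,YH); plan(head(-.005,.003,.14),Rt,False)
E
```

```text
TCP goal [0.516  0.0417 0.2367] world d [ 0.3304 -0.5545  0.0066] shift cur [-3.202 -2.875 -0.039] shift goal axes [-2.109 -3.565  1.167] rot [-0.084 -0.664 -0.304] t 0.1
```

Call:
send_rows --rows '[{"x": -0.2, "y": -0.18, "z": -0.02, "wx": 0, "wy": 0, "wz": 0, "hand": 1}, {"x": -0.2, "y": -0.18, "z": -0.02, "wx": 0, "wy": 0, "wz": 0, "hand": 1}, {"x": -0.2, "y": -0.18, "z": -0.02, "wx": 0, "wy": 0, "wz": 0, "hand": 1}, {"x": -0.2, "y": -0.18, "z": -0.02, "wx": 0, "wy": 0, "wz": 0, "hand": 1}, {"x": -0.2, "y": -0.18, "z": -0.02, "wx": 0, "wy": 0, "wz": 0, "hand": 1}, {"x": -0.2, "y": -0.18, "z": -0.02, "wx": 0, "wy": 0, "wz": 0, "hand": 1}, {"x": -0.2, "y": -0.18, "z": -0.02, "wx": 0, "wy": 0, "wz": 0, "hand": 1}, {"x": -0.2, "y": -0.18, "z": -0.02, "wx": 0, "wy": 0, "wz": 0, "hand": 1}, {"x": -0.2, "y": -0.18, "z": -0.02, "wx": 0, "wy": 0, "wz": 0, "hand": 1}, {"x": -0.2, "y": -0.18, "z": -0.02, "wx": 0, "wy": 0, "wz": 0, "hand": 1}]'

```text
time: 0.93
tool_pos: [0.3922, 0.2479, 0.2611]
tool_rot: [-0.0, 0.15, 0.989, -0.0]
contact_force: [0.6, 0.2, 0.4]
gripper_width: 1.0
grasp_force: 0.0
```

```bash
python3 - <<'E'
from h import *
Rt=axes(-NH,YH); plan(head(-.005,.003,.14),Rt,False)
E
```

```text
TCP goal [0.516  0.0417 0.2367] world d [ 0.1237 -0.2062 -0.0244] shift cur [-1.196 -1.068  0.162] shift goal axes [-0.7   -1.325  0.592] rot [-0.082 -0.663 -0.304] t 0.93
```

Call:
send_rows --rows '[{"x": -0.2, "y": -0.18, "z": 0.02, "wx": 0, "wy": 0, "wz": 0, "hand": 1}, {"x": -0.2, "y": -0.18, "z": 0.02, "wx": 0, "wy": 0, "wz": 0, "hand": 1}, {"x": -0.2, "y": -0.18, "z": 0.02, "wx": 0, "wy": 0, "wz": 0, "hand": 1}, {"x": -0.2, "y": -0.18, "z": 0.02, "wx": 0, "wy": 0, "wz": 0, "hand": 1}, {"x": -0.2, "y": -0.18, "z": 0.02, "wx": 0, "wy": 0, "wz": 0, "hand": 1}, {"x": -0.2, "y": -0.17, "z": 0.02, "wx": -0.016, "wy": -0.13, "wz": -0.06, "hand": 1}, {"x": 0, "y": 0, "z": 0, "wx": -0.016, "wy": -0.13, "wz": -0.06, "hand": 1}, {"x": 0, "y": 0, "z": 0, "wx": -0.016, "wy": -0.13, "wz": -0.06, "hand": 1}, {"x": 0, "y": 0, "z": 0, "wx": -0.016, "wy": -0.13, "wz": -0.06, "hand": 1}, {"x": 0, "y": 0, "z": 0, "wx": -0.016, "wy": -0.13, "wz": -0.06, "hand": 1}]'

```text
time: 1.77
tool_pos: [0.5162, 0.0428, 0.2433]
tool_rot: [0.256, 0.028, 0.966, -0.007]
contact_force: [0.1, 0.5, -0.5]
gripper_width: 1.0
grasp_force: 0.0
```

```bash
python3 - <<'E'
from h import *
s=manip.state(); c=calibration("wrist"); im=grab_frame("wrist"); cv2.imwrite("pics/w1.png",im)
Rt=axes(-NH,YH); plan(head(-.005,.003,.14),Rt,False); plan(head(-.005,.003,.002),Rt,False)
for p in ((0,0,0),(0,.04,0),(0,-.04,0),(.028,.028,.03),(-.038,.028,.03),(.028,-.022,.03),(-.038,-.022,.03),(.045,.1,0),(.045,-.1,0)): print(p,proj("wrist",head(*p),c).round(1))
E
```

```text
TCP goal [0.516  0.0417 0.2367] world d [ 0.0033 -0.0015 -0.0019] shift cur [-0.013 -0.009  0.022] shift goal axes [-0.013 -0.009  0.022] rot [-0.    -0.012  0.   ] t 1.82
TCP goal [0.5848 0.0378 0.1172] world d [ 0.0721 -0.0054 -0.1214] shift cur [-0.022 -0.009  0.942] shift goal axes [-0.013 -0.009  0.942] rot [-0.    -0.012  0.   ] t 1.82
(0, 0, 0) [309.9 184.6]
(0, 0.04, 0) [351.  184.6]
(0, -0.04, 0) [268.9 184.8]
(0.028, 0.028, 0.03) [340.4 223.2]
(-0.038, 0.028, 0.03) [342. 151.]
(0.028, -0.022, 0.03) [285.3 223.3]
(-0.038, -0.022, 0.03) [283.  151.2]
(0.045, 0.1, 0) [406.  226.3]
(0.045, -0.1, 0) [215.5 226.5]
```

View pics/w1.png

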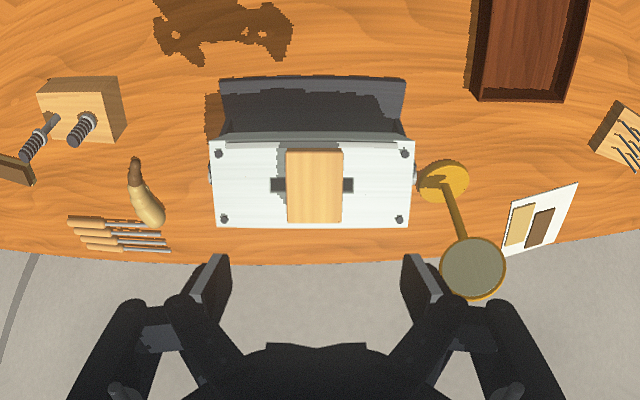

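The wrist view shows the block at columns 286–343 and rows 150–223, with the slot ends at columns 270 and 354. The head is about 2 mm further toward +y than I estimated, and the rows match my prediction. I'll descend now.

Call:
send_rows --rows '[{"x": -0.015, "y": 0.004, "z": 0.12, "wx": 0, "wy": -0.012, "wz": 0, "hand": 1}, {"x": 0, "y": 0, "z": 0.13, "wx": 0, "wy": 0, "wz": 0, "hand": 1}, {"x": 0, "y": 0, "z": 0.13, "wx": 0, "wy": 0, "wz": 0, "hand": 1}, {"x": 0, "y": 0, "z": 0.13, "wx": 0, "wy": 0, "wz": 0, "hand": 1}, {"x": 0, "y": 0, "z": 0.13, "wx": 0, "wy": 0, "wz": 0, "hand": 1}, {"x": 0, "y": 0, "z": 0.12, "wx": 0, "wy": 0, "wz": 0, "hand": 1}, {"x": 0, "y": 0, "z": 0.11, "wx": 0, "wy": 0, "wz": 0, "hand": 1}, {"x": 0, "y": 0, "z": 0.07, "wx": 0, "wy": 0, "wz": 0, "hand": 1}, {"x": 0, "y": 0, "z": 0, "wx": 0, "wy": 0, "wz": 0, "hand": 1}, {"x": 0, "y": 0, "z": 0, "wx": 0, "wy": 0, "wz": 0, "hand": 1}]'

```text
time: 2.65
tool_pos: [0.5879, 0.0394, 0.1211]
tool_rot: [0.257, 0.03, 0.966, -0.007]
contact_force: [-0.2, 0.1, 0.5]
gripper_width: 0.999
grasp_force: 0.0
```

```bash
sed -i 's/C=np.array.*;/C=np.array([.5901,.0365,.118]);/' h.py; python3 - <<'E'
from h import *
Rt=axes(-NH,YH); plan(head(-.005,.003,.002),Rt,False)
E
```

```text
TCP goal [0.5849 0.0398 0.1172] world d [-0.0029  0.0004 -0.0038] shift cur [0.03  0.001 0.013] shift goal axes [0.03  0.001 0.012] rot [-0.001 -0.006 -0.005] t 2.65
```

Call:
send_rows --rows '[{"x": 0, "y": 0, "z": 0, "wx": 0, "wy": 0, "wz": 0, "hand": -1}, {"x": 0, "y": 0, "z": 0, "wx": 0, "wy": 0, "wz": 0, "hand": -1}, {"x": 0, "y": 0, "z": 0, "wx": 0, "wy": 0, "wz": 0, "hand": -1}, {"x": 0, "y": 0, "z": 0, "wx": 0, "wy": 0, "wz": 0, "hand": -1}, {"x": 0, "y": 0, "z": 0, "wx": 0, "wy": 0, "wz": 0, "hand": -1}, {"x": 0, "y": 0, "z": 0, "wx": 0, "wy": 0, "wz": 0, "hand": -1}, {"x": 0, "y": 0, "z": 0, "wx": 0, "wy": 0, "wz": 0, "hand": -1}, {"x": 0, "y": 0, "z": 0, "wx": 0, "wy": 0, "wz": 0, "hand": -1}, {"x": 0, "y": 0, "z": 0, "wx": 0, "wy": 0, "wz": 0, "hand": -1}, {"x": 0, "y": 0, "z": 0, "wx": 0, "wy": 0, "wz": 0, "hand": -1}]'

```text
time: 3.48
tool_pos: [0.5888, 0.0393, 0.1239]
tool_rot: [0.259, 0.029, 0.965, -0.007]
contact_force: [-5.3, 0.7, 6.3]
gripper_width: 0.575
grasp_force: 62.8
```

Call:
send_rows --rows '[{"x": 0, "y": 0, "z": -0.05, "wx": 0, "wy": 0, "wz": 0, "hand": -1}, {"x": 0, "y": 0, "z": -0.12, "wx": 0, "wy": 0, "wz": 0, "hand": -1}, {"x": 0, "y": 0, "z": -0.17, "wx": 0, "wy": 0, "wz": 0, "hand": -1}, {"x": 0, "y": 0, "z": -0.17, "wx": 0, "wy": 0, "wz": 0, "hand": -1}, {"x": 0, "y": 0, "z": -0.17, "wx": 0, "wy": 0, "wz": 0, "hand": -1}, {"x": 0, "y": 0, "z": -0.15, "wx": 0, "wy": 0.1, "wz": 0, "hand": -1}, {"x": 0, "y": 0.1, "z": 0, "wx": 0, "wy": 0.14, "wz": 0, "hand": -1}, {"x": 0, "y": 0.15, "z": 0, "wx": 0, "wy": 0.14, "wz": 0, "hand": -1}, {"x": 0, "y": 0.15, "z": 0, "wx": 0, "wy": 0.14, "wz": 0, "hand": -1}, {"x": 0, "y": 0.15, "z": 0, "wx": 0, "wy": 0.14, "wz": 0, "hand": -1}]'

```text
time: 4.32
tool_pos: [0.5309, 0.1264, 0.2316]
tool_rot: [0.0, 0.03, 1.0, 0.0]
contact_force: [0.1, -0.1, -1.2]
gripper_width: 0.574
grasp_force: 65.4
```

```bash
python3 - <<'E'
from h import *
# cork distance below TCP at grasp
p=np.array([.5888,.0393,.1239])-C; d=p@NH; print("d",d,"x",p@XH,"y",p@YH)
s=manip.state(); print(s["gripper_width"],s["grasp_force"])
Rt=axes((0,0,-1),(-.06,1,0)); plan((.464,.294,.005+d+.06),Rt,False)
E
```

```text
d 0.005838251038508105 x 0.0016878525739622047 y 0.002721392750032262
0.5737593497448743 65.36415696144104
TCP goal [0.464  0.294  0.0708] world d [-0.0669  0.1676 -0.1608] shift cur [0.514 1.087 1.072] shift goal axes [0.378 1.142 1.072] rot [ 0.001  0.001 -0.154] t 4.32
```

Call:
send_rows --rows '[{"x": 0.1, "y": 0.21, "z": 0, "wx": 0, "wy": 0, "wz": 0, "hand": -1}, {"x": 0.1, "y": 0.22, "z": 0, "wx": 0, "wy": 0, "wz": 0, "hand": -1}, {"x": 0.1, "y": 0.22, "z": 0.06, "wx": 0, "wy": 0, "wz": 0, "hand": -1}, {"x": 0.1, "y": 0.22, "z": 0.13, "wx": 0, "wy": 0, "wz": 0, "hand": -1}, {"x": 0.1, "y": 0.22, "z": 0.15, "wx": 0, "wy": 0, "wz": 0, "hand": -1}, {"x": 0, "y": 0, "z": 0.17, "wx": 0, "wy": 0, "wz": -0.15, "hand": -1}, {"x": 0, "y": 0, "z": 0.18, "wx": 0, "wy": 0, "wz": 0, "hand": -1}, {"x": 0, "y": 0, "z": 0.18, "wx": 0, "wy": 0, "wz": 0, "hand": -1}, {"x": 0, "y": 0, "z": 0.18, "wx": 0, "wy": 0, "wz": 0, "hand": -1}, {"x": 0, "y": 0, "z": 0, "wx": 0, "wy": 0, "wz": 0, "hand": -1}]'

```text
time: 5.15
tool_pos: [0.4622, 0.2904, 0.0666]
tool_rot: [-0.004, -0.029, 1.0, -0.002]
contact_force: [-2.1, -0.3, -2.3]
gripper_width: 0.571
grasp_force: 65.3
```

```bash
python3 - <<'E'
from h import *
Rt=axes((0,0,-1),(-.06,1,0)); c=calibration("wrist"); im=grab_frame("wrist"); cv2.imwrite("pics/w2.png",im)
plan((.464,.294,.005+.006),Rt,False)
E
```

```text
TCP goal [0.464 0.294 0.011] world d [ 0.      0.0029 -0.0586] shift cur [-0.002  0.02   0.391] shift goal axes [-0.001  0.019  0.391] rot [-0.003 -0.004 -0.003] t 5.2
```

View pics/w2.png

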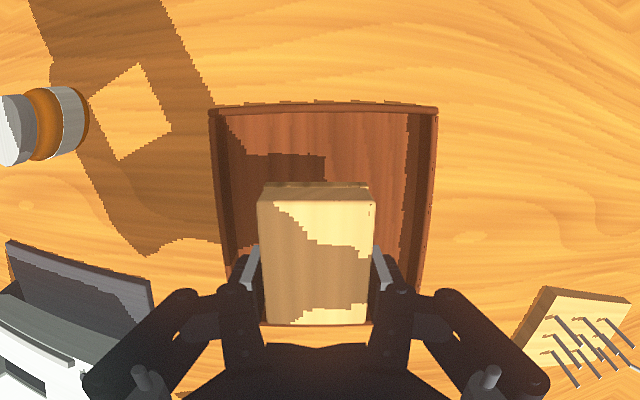

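The block is held level over the tray, at columns 258–376 with the tray at 208–438. I'll lower it.

Call:
send_rows --rows '[{"x": 0, "y": 0.01, "z": 0.1, "wx": 0, "wy": 0, "wz": 0, "hand": -1}, {"x": 0, "y": 0.01, "z": 0.1, "wx": 0, "wy": 0, "wz": 0, "hand": -1}, {"x": 0, "y": 0, "z": 0.08, "wx": 0, "wy": 0, "wz": 0, "hand": -1}, {"x": 0, "y": 0, "z": 0.05, "wx": 0, "wy": 0, "wz": 0, "hand": -1}, {"x": 0, "y": 0, "z": 0.03, "wx": 0, "wy": 0, "wz": 0, "hand": -1}, {"x": 0, "y": 0, "z": 0.02, "wx": 0, "wy": 0, "wz": 0, "hand": -1}, {"x": 0, "y": 0, "z": 0.01, "wx": 0, "wy": 0, "wz": 0, "hand": -1}, {"x": 0, "y": 0, "z": 0, "wx": 0, "wy": 0, "wz": 0, "hand": -1}, {"x": 0, "y": 0, "z": 0, "wx": 0, "wy": 0, "wz": 0, "hand": -1}, {"x": 0, "y": 0, "z": 0, "wx": 0, "wy": 0, "wz": 0, "hand": -1}]'

```text
time: 6.03
tool_pos: [0.4677, 0.2957, 0.0151]
tool_rot: [0.003, -0.029, 1.0, 0.001]
contact_force: [0.3, 0.1, -1.1]
gripper_width: 0.571
grasp_force: 65.4
```

Call:
send_rows --rows '[{"x": 0, "y": 0, "z": 0.015, "wx": 0, "wy": 0, "wz": 0, "hand": -1}, {"x": 0, "y": 0, "z": 0.01, "wx": 0, "wy": 0, "wz": 0, "hand": -1}, {"x": 0, "y": 0, "z": 0, "wx": 0, "wy": 0, "wz": 0, "hand": -1}, {"x": 0, "y": 0, "z": 0, "wx": 0, "wy": 0, "wz": 0, "hand": -1}, {"x": 0, "y": 0, "z": 0, "wx": 0, "wy": 0, "wz": 0, "hand": 0.6}, {"x": 0, "y": 0, "z": 0, "wx": 0, "wy": 0, "wz": 0, "hand": 0.6}, {"x": 0, "y": 0, "z": 0, "wx": 0, "wy": 0, "wz": 0, "hand": 0.6}, {"x": 0, "y": 0, "z": 0, "wx": 0, "wy": 0, "wz": 0, "hand": 0.6}, {"x": 0, "y": 0, "z": -0.05, "wx": 0, "wy": 0, "wz": 0, "hand": 0.6}, {"x": 0, "y": 0, "z": -0.1, "wx": 0, "wy": 0, "wz": 0, "hand": 0.6}]'

```text
time: 6.87
tool_pos: [0.4655, 0.2947, 0.0318]
tool_rot: [0.0, -0.029, 1.0, -0.001]
contact_force: [-0.2, 0.3, 0.0]
gripper_width: 0.801
grasp_force: 0.0
```

Call:
send_rows --rows '[{"x": 0, "y": 0, "z": -0.25, "wx": 0, "wy": 0, "wz": 0, "hand": 0.6}, {"x": 0, "y": 0, "z": -0.26, "wx": 0, "wy": 0, "wz": 0, "hand": 0.6}, {"x": 0, "y": -0.1, "z": -0.24, "wx": 0, "wy": 0, "wz": 0.05, "hand": 0.3}, {"x": 0, "y": -0.2, "z": -0.17, "wx": 0, "wy": 0, "wz": 0.05, "hand": 0}, {"x": 0, "y": -0.22, "z": -0.15, "wx": 0, "wy": 0, "wz": 0.05, "hand": 0}, {"x": 0, "y": -0.24, "z": -0.1, "wx": 0, "wy": 0, "wz": 0, "hand": 0}, {"x": 0, "y": -0.25, "z": -0.08, "wx": 0, "wy": 0, "wz": 0, "hand": 0}, {"x": 0, "y": -0.25, "z": -0.08, "wx": 0, "wy": 0, "wz": 0, "hand": 0}, {"x": 0, "y": -0.27, "z": 0, "wx": 0, "wy": 0, "wz": 0, "hand": 0}, {"x": 0, "y": -0.27, "z": 0, "wx": 0, "wy": 0, "wz": 0, "hand": 0}]'

```text
time: 7.7
tool_pos: [0.4555, 0.0241, 0.2347]
tool_rot: [0.004, 0.03, 1.0, 0.0]
contact_force: [0.6, -0.4, 1.0]
gripper_width: 0.494
grasp_force: 0.0
```

```bash
python3 - <<'E'
from h import *
plan((.509,-.307,.20),axes((0,0,-1),YH),False)
E
```

```text
TCP goal [ 0.509 -0.307  0.2  ] world d [ 0.0535 -0.3311 -0.0347] shift cur [-0.486 -2.183  0.234] shift goal axes [-0.482 -2.184  0.231] rot [ 0.001  0.01  -0.003] t 7.7
```

Call:
send_rows --rows '[{"x": -0.05, "y": -0.26, "z": 0, "wx": 0, "wy": 0, "wz": 0, "hand": 0}, {"x": -0.05, "y": -0.26, "z": 0, "wx": 0, "wy": 0, "wz": 0, "hand": 0}, {"x": -0.05, "y": -0.26, "z": 0, "wx": 0, "wy": 0, "wz": 0, "hand": 0}, {"x": -0.06, "y": -0.26, "z": 0, "wx": 0, "wy": 0, "wz": 0, "hand": 0}, {"x": -0.06, "y": -0.26, "z": 0, "wx": 0, "wy": 0, "wz": 0, "hand": 0}, {"x": -0.06, "y": -0.26, "z": 0, "wx": 0, "wy": 0, "wz": 0, "hand": 0}, {"x": -0.06, "y": -0.26, "z": 0.05, "wx": 0, "wy": 0, "wz": 0, "hand": 0}, {"x": -0.05, "y": -0.26, "z": 0.08, "wx": 0, "wy": 0.01, "wz": 0, "hand": 0}, {"x": -0.04, "y": -0.1, "z": 0.1, "wx": 0, "wy": 0, "wz": 0, "hand": 0}, {"x": 0, "y": 0, "z": 0, "wx": 0, "wy": 0, "wz": 0, "hand": 0}]'

```text
time: 8.53
tool_pos: [0.5062, -0.3076, 0.1949]
tool_rot: [-0.004, 0.032, 0.999, 0.002]
contact_force: [-0.8, 0.5, 0.0]
gripper_width: 0.502
grasp_force: 0.0
```

```bash
python3 - <<'E'
from h import *
grab_frame("wrist")
c=calibration("wrist"); im=grab_frame("wrist"); 
plan((.509,-.307,.092),axes((0,0,-1),YH),False)
t=proj("wrist",(.509,-.307,.124),c); print(t, proj("wrist",(.509,-.307,.088),c))
u,v=int(t[0]),int(t[1]); x0,y0=max(u-70,0),max(min(v-60,290),0); print(x0,y0)
cr=cv2.resize(im[y0:y0+110,x0:x0+140],None,fx=5,fy=5,interpolation=cv2.INTER_CUBIC)
for i in range(0,140,10): cv2.putText(cr,str(x0+i),(i*5,10),0,.35,(255,0,255),1)
for i in range(10,110,10): cv2.putText(cr,str(y0+i),(0,i*5+4),0,.35,(255,0,255),1)
cv2.imwrite("pics/w3.png",cr)
E
```

```text
TCP goal [ 0.509 -0.307  0.092] world d [ 0.002  -0.002  -0.1054] shift cur [-0.018 -0.015  0.703] shift goal axes [-0.014 -0.013  0.703] rot [ 0.003 -0.007 -0.006] t 8.63
[311.61807085 213.03537013] [311.96828318 198.06810169]
241 153
```

View pics/w3.png

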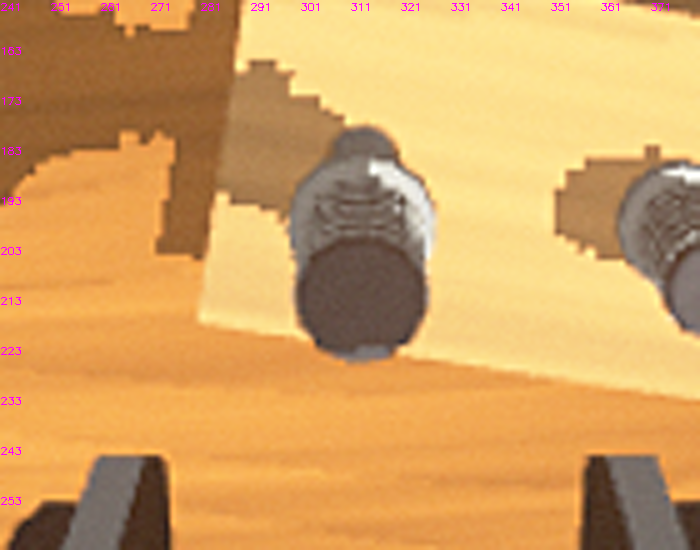

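The wrist crop shows the handle's top disc centred at (313,212), against a predicted (311.6,213). That puts the pin at about (0.508,-0.306). I'll descend and grip.

Call:
send_rows --rows '[{"x": -0.012, "y": -0.005, "z": 0.08, "wx": 0, "wy": -0.006, "wz": 0, "hand": 0}, {"x": 0, "y": 0, "z": 0.12, "wx": 0, "wy": 0, "wz": 0, "hand": 0}, {"x": 0, "y": 0, "z": 0.13, "wx": 0, "wy": 0, "wz": 0, "hand": 0}, {"x": 0, "y": 0, "z": 0.13, "wx": 0, "wy": 0, "wz": 0, "hand": 0}, {"x": 0, "y": 0, "z": 0.12, "wx": 0, "wy": 0, "wz": 0, "hand": 0}, {"x": 0, "y": 0, "z": 0.08, "wx": 0, "wy": 0, "wz": 0, "hand": 0}, {"x": 0, "y": 0, "z": 0.04, "wx": 0, "wy": 0, "wz": 0, "hand": 0}, {"x": 0, "y": 0, "z": 0, "wx": 0, "wy": 0, "wz": 0, "hand": 0}, {"x": 0, "y": 0, "z": 0, "wx": 0, "wy": 0, "wz": 0, "hand": 0}, {"x": 0, "y": 0, "z": 0, "wx": 0, "wy": 0, "wz": 0, "hand": 0}]'

```text
time: 9.47
tool_pos: [0.5102, -0.3062, 0.0945]
tool_rot: [0.002, 0.03, 1.0, -0.0]
contact_force: [0.3, 0.3, 0.4]
gripper_width: 0.499
grasp_force: 0.0
```

```bash
python3 - <<'E'
from h import *
plan((.5082,-.3058,.092),axes((0,0,-1),YH),False)
E
```

```text
TCP goal [ 0.5082 -0.3058  0.092 ] world d [-0.002   0.0004 -0.0025] shift cur [0.013 0.002 0.017] shift goal axes [0.013 0.002 0.017] rot [-0.001  0.004 -0.004] t 9.47
```

Call:
send_rows --rows '[{"x": 0.013, "y": 0.002, "z": 0.013, "wx": 0, "wy": 0, "wz": 0, "hand": 0}, {"x": 0, "y": 0, "z": 0, "wx": 0, "wy": 0, "wz": 0, "hand": 0}, {"x": 0, "y": 0, "z": 0, "wx": 0, "wy": 0, "wz": 0, "hand": 0}, {"x": 0, "y": 0, "z": 0, "wx": 0, "wy": 0, "wz": 0, "hand": -1}, {"x": 0, "y": 0, "z": 0, "wx": 0, "wy": 0, "wz": 0, "hand": -1}, {"x": 0, "y": 0, "z": 0, "wx": 0, "wy": 0, "wz": 0, "hand": -1}, {"x": 0, "y": 0, "z": 0, "wx": 0, "wy": 0, "wz": 0, "hand": -1}, {"x": 0, "y": 0, "z": 0, "wx": 0, "wy": 0, "wz": 0, "hand": -1}, {"x": 0, "y": 0, "z": 0, "wx": 0, "wy": 0, "wz": 0, "hand": -1}, {"x": 0, "y": 0, "z": 0, "wx": 0, "wy": 0, "wz": 0, "hand": -1}]'

```text
time: 10.3
tool_pos: [0.5075, -0.306, 0.0914]
tool_rot: [0.001, 0.03, 1.0, -0.0]
contact_force: [-1.4, -3.0, 1.6]
gripper_width: 0.218
grasp_force: 58.6
```

```bash
python3 - <<'E'
from h import *
s=manip.state(); print(s["tool_pos"],s["gripper_width"],s["contact_force"],s["ft_torque"],s["grasp_force"],rot(s).as_matrix().round(4))
E
```

```text
[ 0.50753527 -0.30602255  0.09139196] 0.2184977005539091 [-1.38875948 -2.98279993  1.60783434] [-0.67918659  0.07276136 -0.02013365] 58.64001452922821 [[-9.982e-01  6.060e-02  1.600e-03]
 [ 6.060e-02  9.982e-01 -5.000e-04]
 [-1.600e-03 -4.000e-04 -1.000e+00]]
```

Call:
send_rows --rows '[{"x": 0, "y": 0, "z": -0.04, "wx": 0, "wy": 0, "wz": 0, "hand": -1}, {"x": 0, "y": 0, "z": -0.08, "wx": 0, "wy": 0, "wz": 0, "hand": -1}, {"x": 0, "y": 0, "z": -0.12, "wx": 0, "wy": 0, "wz": 0, "hand": -1}, {"x": 0, "y": 0, "z": -0.16, "wx": 0, "wy": 0, "wz": 0, "hand": -1}, {"x": 0, "y": 0, "z": -0.18, "wx": 0, "wy": 0, "wz": 0, "hand": -1}, {"x": 0, "y": 0, "z": -0.18, "wx": 0, "wy": 0, "wz": 0, "hand": -1}, {"x": 0, "y": 0.1, "z": -0.15, "wx": 0, "wy": 0, "wz": 0, "hand": -1}, {"x": 0, "y": 0.18, "z": -0.1, "wx": 0, "wy": 0, "wz": 0, "hand": -1}, {"x": 0, "y": 0.2, "z": 0, "wx": 0, "wy": -0.1, "wz": 0, "hand": -1}, {"x": 0, "y": 0.2, "z": 0, "wx": 0, "wy": -0.1, "wz": 0, "hand": -1}]'

```text
time: 11.13
tool_pos: [0.5144, -0.2022, 0.2439]
tool_rot: [0.081, 0.03, 0.996, -0.001]
contact_force: [-0.7, -0.3, -0.9]
gripper_width: 0.219
grasp_force: 58.9
```

```bash
python3 - <<'E'
from h import *
s=manip.state(); print(s["gripper_width"],s["tool_pos"])
plan(head(0,0,.13),axes(-NH,YH),False)
E
```

```text
0.21920459575445425 [ 0.5144488  -0.20223973  0.2439025 ]
TCP goal [0.5252 0.0402 0.2306] world d [ 0.0108  0.2424 -0.0133] shift cur [0.041 1.617 0.088] shift goal axes [0.062 1.618 0.067] rot [ 0.002 -0.459 -0.005] t 11.13
```

Call:
send_rows --rows '[{"x": 0, "y": 0.22, "z": 0, "wx": 0, "wy": -0.12, "wz": 0, "hand": -1}, {"x": 0.01, "y": 0.24, "z": 0, "wx": 0, "wy": -0.12, "wz": 0, "hand": -1}, {"x": 0.01, "y": 0.25, "z": 0, "wx": 0, "wy": -0.12, "wz": 0, "hand": -1}, {"x": 0.01, "y": 0.25, "z": 0, "wx": 0, "wy": -0.1, "wz": 0, "hand": -1}, {"x": 0.01, "y": 0.25, "z": 0, "wx": 0, "wy": 0, "wz": 0, "hand": -1}, {"x": 0.01, "y": 0.22, "z": 0.03, "wx": 0, "wy": 0, "wz": 0, "hand": -1}, {"x": 0.01, "y": 0.14, "z": 0.02, "wx": 0, "wy": 0, "wz": 0, "hand": -1}, {"x": 0, "y": 0.05, "z": 0, "wx": 0, "wy": 0, "wz": 0, "hand": -1}, {"x": 0, "y": 0, "z": 0, "wx": 0, "wy": 0, "wz": 0, "hand": -1}, {"x": 0, "y": 0, "z": 0, "wx": 0, "wy": 0, "wz": 0, "hand": -1}]'

```text
time: 11.97
tool_pos: [0.5233, 0.0393, 0.232]
tool_rot: [0.256, 0.029, 0.966, -0.007]
contact_force: [1.3, 0.1, -0.7]
gripper_width: 0.218
grasp_force: 59.1
```

```bash
python3 - <<'E'
from h import *
grab_frame("wrist"); s=manip.state(); c=calibration("wrist"); im=grab_frame("wrist"); cv2.imwrite("pics/w4full.png",im)
plan(head(0,0,.13),axes(-NH,YH),False)
R=rot(s).as_matrix(); T=s["tool_pos"]
for d in(-.03,0,.0095,.071,.0794): print("pin",d,proj("wrist",T+R[:,2]*d,c).round(1))
for p in((0,0,0),(0,.04,0),(0,-.04,0),(.0075,0,0),(-.0075,0,0)): print(p,proj("wrist",head(*p),c).round(1))
x0,y0=240,140; cr=cv2.resize(im[y0:y0+150,x0:x0+150],None,fx=4,fy=4,interpolation=cv2.INTER_CUBIC)
for i in range(0,150,10): cv2.putText(cr,str(x0+i),(i*4,10),0,.33,(255,0,255),1)
for i in range(10,150,10): cv2.putText(cr,str(y0+i),(0,i*4+4),0,.33,(255,0,255),1)
cv2.imwrite("pics/w4.png",cr)
E
```

```text
TCP goal [0.5252 0.0402 0.2306] world d [ 0.0015  0.002  -0.0019] shift cur [-0.002  0.014  0.015] shift goal axes [-0.002  0.014  0.015] rot [-0.002 -0.006 -0.006] t 12.07
pin -0.03 [312.  289.4]
pin 0 [312.6 256.6]
pin 0.0095 [312.7 248.2]
pin 0.071 [313.4 209.3]
pin 0.0794 [313.5 205.5]
(0, 0, 0) [315.9 187.3]
(0, 0.04, 0) [358.8 187.2]
(0, -0.04, 0) [273.  187.6]
(0.0075, 0, 0) [315.9 195.1]
(-0.0075, 0, 0) [315.8 179.5]
```

View pics/w4.png

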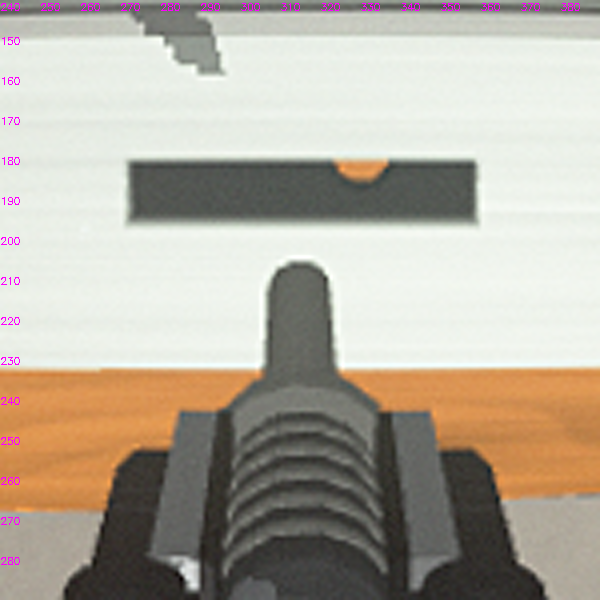

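The wrist crop shows the slot at columns 272–359.5 and rows 180–195.5, which matches the model, and the pin tip near (314.5,206). A wood-coloured patch at columns 323–337, rows 180–185 is the table seen through the hidden hole. It gives me a starting y for the feeling.

```bash
python3 - <<'E'
from h import *
c=calibration("wrist")
def onhead(px,h):
    o,d=ray("wrist",px,c); t=((h-(o-C)@NH))/(d@NH); p=o+t*d-C; return (p@XH*1000).round(1),(p@YH*1000).round(1)
for px in((323.5,181),(336.5,181),(330,184.5)): print(onhead(px,-.024),onhead(px,-.036))
# tip pixel scale: tool-frame shifts
s=manip.state();R=rot(s).as_matrix();T=s["tool_pos"]+R[:,2]*.0794
print(proj("wrist",T,c),proj("wrist",T-R[:,0]*.003,c),proj("wrist",T+R[:,0]*.003,c))
yh=.0; plan(head(-.001,0.012,.0794+.004),axes(-NH,YH),False)
E
```

```text
(np.float64(0.7), np.float64(7.2)) (np.float64(3.9), np.float64(7.4))
(np.float64(0.7), np.float64(20.2)) (np.float64(4.0), np.float64(21.0))
(np.float64(4.4), np.float64(13.7)) (np.float64(7.7), np.float64(14.2))
[313.48251422 205.48155908] [313.49355618 209.16323064] [313.47158448 201.76807953]
TCP goal [0.5483 0.0509 0.1897] world d [ 0.0246  0.0127 -0.0427] shift cur [0.004 0.095 0.326] shift goal axes [0.005 0.094 0.326] rot [-0.002 -0.006 -0.006] t 12.07
```

Call:
send_rows --rows '[{"x": 0.011, "y": 0.034, "z": 0.05, "wx": 0, "wy": -0.006, "wz": -0.006, "hand": -1}, {"x": 0, "y": 0.034, "z": 0.06, "wx": 0, "wy": 0, "wz": 0, "hand": -1}, {"x": 0, "y": 0, "z": 0.06, "wx": 0, "wy": 0, "wz": 0, "hand": -1}, {"x": 0, "y": 0, "z": 0.06, "wx": 0, "wy": 0, "wz": 0, "hand": -1}, {"x": 0, "y": 0, "z": 0.05, "wx": 0, "wy": 0, "wz": 0, "hand": -1}, {"x": 0, "y": 0, "z": 0.03, "wx": 0, "wy": 0, "wz": 0, "hand": -1}, {"x": 0, "y": 0, "z": 0.016, "wx": 0, "wy": 0, "wz": 0, "hand": -1}, {"x": 0, "y": 0, "z": 0, "wx": 0, "wy": 0, "wz": 0, "hand": -1}, {"x": 0, "y": 0, "z": 0, "wx": 0, "wy": 0, "wz": 0, "hand": -1}, {"x": 0, "y": 0, "z": 0, "wx": 0, "wy": 0, "wz": 0, "hand": -1}]'

```text
time: 12.9
tool_pos: [0.5475, 0.0479, 0.19]
tool_rot: [0.259, 0.027, 0.965, -0.008]
contact_force: [1.1, 0.8, -1.1]
gripper_width: 0.218
grasp_force: 59.1
```

```bash
cat >> h.py <<'E'
def tip(L=.0794):
    s=manip.state(); R=rot(s).as_matrix(); p=s["tool_pos"]+R[:,2]*L-C; f=s["contact_force"]
    print("tip head mm",(np.array([p@XH,p@YH,p@NH])*1000).round(1),"F head",np.array([f@XH,f@YH,f@NH]).round(1),"t",round(s["time"],2),"w",round(s["gripper_width"],3))
E
python3 - <<'E'
from h import *
grab_frame("wrist"); s=manip.state(); c=calibration("wrist"); im=grab_frame("wrist")
plan(head(-.002,.008,.0794+.004),axes(-NH,YH),False); tip()
for p in((0,0,0),(0,.04,0),(0,-.04,0),(.0075,0,0),(-.0075,0,0)): print(p,proj("wrist",head(*p),c).round(1))
R=rot(s).as_matrix(); print("tip",proj("wrist",s["tool_pos"]+R[:,2]*.0794,c))
x0,y0=250,150; cr=cv2.resize(im[y0:y0+100,x0:x0+130],None,fx=6,fy=6,interpolation=cv2.INTER_CUBIC)
for i in range(0,130,10): cv2.putText(cr,str(x0+i),(i*6,10),0,.33,(255,0,255),1)
for i in range(10,100,10): cv2.putText(cr,str(y0+i),(0,i*6+4),0,.33,(255,0,255),1)
cv2.imwrite("pics/w5.png",cr)
E
```

```text
TCP goal [0.5472 0.047  0.1892] world d [-0.0003 -0.001  -0.0009] shift cur [ 0.004 -0.007  0.004] shift goal axes [ 0.004 -0.007  0.004] rot [-0.001  0.002  0.001] t 13.0
tip head mm [-1.2  9.   4.6] F head [-0.   0.  -2.3] t 13.0 w 0.216
(0, 0, 0) [302.  204.9]
(0, 0.04, 0) [353.2 204.9]
(0, -0.04, 0) [251.6 204.7]
(0.0075, 0, 0) [302.2 213.8]
(-0.0075, 0, 0) [301.9 195.7]
tip [313.48072888 205.43246444]
```

View pics/w5.png

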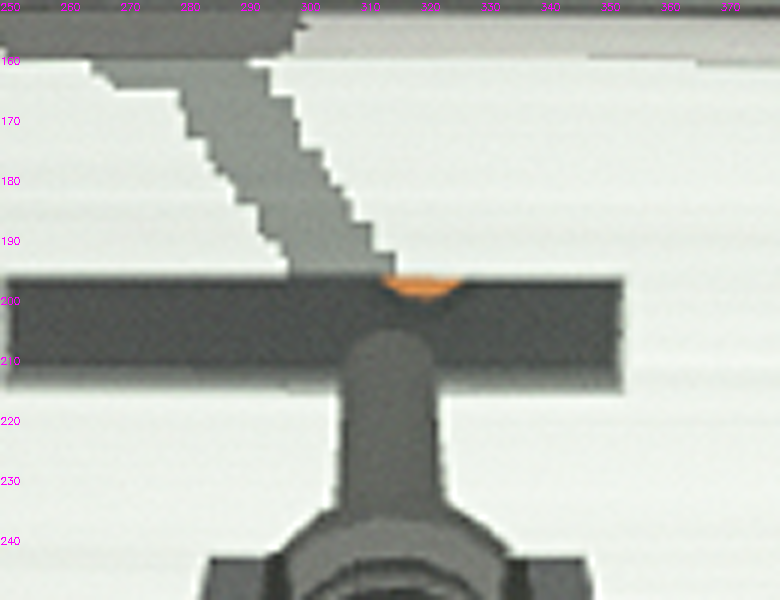

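Tip and slot are now in one view: slot rows 196–214, tip far edge at row 205. The tip centre will land about 1.4 mm too far up the slope, so I'll correct that and enter the slot.

Call:
send_rows --rows '[{"x": 0.009, "y": 0, "z": 0, "wx": 0, "wy": 0, "wz": 0, "hand": -1}, {"x": 0, "y": 0, "z": 0.02, "wx": 0, "wy": 0, "wz": 0, "hand": -1}, {"x": 0, "y": 0, "z": 0.03, "wx": 0, "wy": 0, "wz": 0, "hand": -1}, {"x": 0, "y": 0, "z": 0.03, "wx": 0, "wy": 0, "wz": 0, "hand": -1}, {"x": 0, "y": 0, "z": 0.03, "wx": 0, "wy": 0, "wz": 0, "hand": -1}, {"x": 0, "y": 0, "z": 0.03, "wx": 0, "wy": 0, "wz": 0, "hand": -1}, {"x": 0, "y": 0, "z": 0.02, "wx": 0, "wy": 0, "wz": 0, "hand": -1}, {"x": 0, "y": 0, "z": 0, "wx": 0, "wy": 0, "wz": 0, "hand": -1}, {"x": 0, "y": 0, "z": 0, "wx": 0, "wy": 0, "wz": 0, "hand": -1}, {"x": 0, "y": 0, "z": 0, "wx": 0, "wy": 0, "wz": 0, "hand": -1}]'

```text
time: 13.83
tool_pos: [0.5581, 0.0474, 0.168]
tool_rot: [0.259, 0.027, 0.965, -0.008]
contact_force: [0.5, 0.5, -1.8]
gripper_width: 0.214
grasp_force: 59.1
```

```bash
python3 - <<'E'
from h import *
tip(); print(manip.state()["ft_torque"])
E
```

```text
tip head mm [ -3.1   8.9 -19.9] F head [-0.5  0.5 -1.8] t 13.83 w 0.214
[ 0.00613181  0.33500367 -0.00226682]
```

Call:
send_rows --rows '[{"x": 0, "y": 0, "z": 0.01, "wx": 0, "wy": 0, "wz": 0, "hand": -1}, {"x": 0, "y": 0, "z": 0.01, "wx": 0, "wy": 0, "wz": 0, "hand": -1}, {"x": 0, "y": 0, "z": 0.01, "wx": 0, "wy": 0, "wz": 0, "hand": -1}, {"x": 0, "y": 0, "z": 0.007, "wx": 0, "wy": 0, "wz": 0, "hand": -1}, {"x": 0, "y": 0, "z": 0, "wx": 0, "wy": 0, "wz": 0, "hand": -1}, {"x": 0, "y": 0, "z": 0, "wx": 0, "wy": 0, "wz": 0, "hand": -1}, {"x": 0, "y": 0, "z": 0, "wx": 0, "wy": 0, "wz": 0, "hand": -1}, {"x": 0, "y": 0, "z": 0, "wx": 0, "wy": 0, "wz": 0, "hand": -1}, {"x": 0, "y": 0, "z": 0, "wx": 0, "wy": 0, "wz": 0, "hand": -1}, {"x": 0, "y": 0, "z": 0, "wx": 0, "wy": 0, "wz": 0, "hand": -1}]'

```text
time: 14.67
tool_pos: [0.561, 0.0474, 0.1632]
tool_rot: [0.259, 0.027, 0.965, -0.008]
contact_force: [1.3, 3.3, -0.6]
gripper_width: 0.217
grasp_force: 58.9
```

```bash
python3 - <<'E'
from h import *
tip()
E
```

```text
tip head mm [ -3.1   9.2 -25.4] F head [ 0.7  3.4 -1. ] t 14.67 w 0.217
```

The tip has passed the carriage top and feels a +y push, so its cone is on the hole's -y edge. I'll follow that push.

Call:
send_rows --rows '[{"x": 0, "y": 0.01, "z": 0, "wx": 0, "wy": 0, "wz": 0, "hand": -1}, {"x": 0, "y": 0.01, "z": 0, "wx": 0, "wy": 0, "wz": 0, "hand": -1}, {"x": 0, "y": 0.01, "z": 0, "wx": 0, "wy": 0, "wz": 0, "hand": -1}, {"x": 0, "y": 0, "z": 0.007, "wx": 0, "wy": 0, "wz": 0, "hand": -1}, {"x": 0, "y": 0, "z": 0.007, "wx": 0, "wy": 0, "wz": 0, "hand": -1}, {"x": 0, "y": 0, "z": 0.007, "wx": 0, "wy": 0, "wz": 0, "hand": -1}, {"x": 0, "y": 0, "z": 0, "wx": 0, "wy": 0, "wz": 0, "hand": -1}, {"x": 0, "y": 0, "z": 0, "wx": 0, "wy": 0, "wz": 0, "hand": -1}, {"x": 0, "y": 0, "z": 0, "wx": 0, "wy": 0, "wz": 0, "hand": -1}, {"x": 0, "y": 0, "z": 0, "wx": 0, "wy": 0, "wz": 0, "hand": -1}]'

```text
time: 15.5
tool_pos: [0.5627, 0.0515, 0.1604]
tool_rot: [0.259, 0.027, 0.965, -0.008]
contact_force: [-0.3, 0.8, -0.7]
gripper_width: 0.217
grasp_force: 58.9
```

```bash
python3 - <<'E'
from h import *
tip()
E
```

```text
tip head mm [ -3.2  13.4 -28.6] F head [-0.7  0.8 -0.4] t 15.5 w 0.217
```

Call:
send_rows --rows '[{"x": 0, "y": 0, "z": 0.01, "wx": 0, "wy": 0, "wz": 0, "hand": -1}, {"x": 0, "y": 0, "z": 0.01, "wx": 0, "wy": 0, "wz": 0, "hand": -1}, {"x": 0, "y": 0, "z": 0.01, "wx": 0, "wy": 0, "wz": 0, "hand": -1}, {"x": 0, "y": 0, "z": 0.01, "wx": 0, "wy": 0, "wz": 0, "hand": -1}, {"x": 0, "y": 0, "z": 0.01, "wx": 0, "wy": 0, "wz": 0, "hand": -1}, {"x": 0, "y": 0, "z": 0.01, "wx": 0, "wy": 0, "wz": 0, "hand": -1}, {"x": 0, "y": 0, "z": 0, "wx": 0, "wy": 0, "wz": 0, "hand": -1}, {"x": 0, "y": 0, "z": 0, "wx": 0, "wy": 0, "wz": 0, "hand": -1}, {"x": 0, "y": 0, "z": 0, "wx": 0, "wy": 0, "wz": 0, "hand": -1}, {"x": 0, "y": 0, "z": 0, "wx": 0, "wy": 0, "wz": 0, "hand": -1}]'

```text
time: 16.33
tool_pos: [0.5672, 0.0513, 0.1527]
tool_rot: [0.259, 0.027, 0.965, -0.008]
contact_force: [0.2, -0.7, -1.4]
gripper_width: 0.22
grasp_force: 58.9
```

```bash
python3 - <<'E'
from h import *
tip(); print(manip.state()["ft_torque"])
E
```

```text
tip head mm [ -3.1  13.4 -37.5] F head [-0.5 -0.7 -1.3] t 16.33 w 0.22
[ 0.0630901   0.4032292  -0.00393842]
```

The pin is in the hole with no load on it, so I'll push on.

Call:
send_rows --rows '[{"x": 0, "y": 0, "z": 0.02, "wx": 0, "wy": 0, "wz": 0, "hand": -1}, {"x": 0, "y": 0, "z": 0.02, "wx": 0, "wy": 0, "wz": 0, "hand": -1}, {"x": 0, "y": 0, "z": 0.025, "wx": 0, "wy": 0, "wz": 0, "hand": -1}, {"x": 0, "y": 0, "z": 0.025, "wx": 0, "wy": 0, "wz": 0, "hand": -1}, {"x": 0, "y": 0, "z": 0.025, "wx": 0, "wy": 0, "wz": 0, "hand": -1}, {"x": 0, "y": 0, "z": 0.025, "wx": 0, "wy": 0, "wz": 0, "hand": -1}, {"x": 0, "y": 0, "z": 0.02, "wx": 0, "wy": 0, "wz": 0, "hand": -1}, {"x": 0, "y": 0, "z": 0.02, "wx": 0, "wy": 0, "wz": 0, "hand": -1}, {"x": 0, "y": 0, "z": 0, "wx": 0, "wy": 0, "wz": 0, "hand": -1}, {"x": 0, "y": 0, "z": 0, "wx": 0, "wy": 0, "wz": 0, "hand": -1}]'

```text
time: 17.17
tool_pos: [0.5807, 0.0505, 0.129]
tool_rot: [0.259, 0.027, 0.966, -0.008]
contact_force: [0.2, -0.9, -1.7]
gripper_width: 0.218
grasp_force: 59.0
```

```bash
python3 - <<'E'
from h import *
tip(); print(manip.state()["ft_torque"])
E
```

```text
tip head mm [ -3.4  13.4 -64.8] F head [-0.7 -0.9 -1.6] t 17.17 w 0.218
[-0.00684449  0.40285826  0.0131206 ]
```

Call:
send_rows --rows '[{"x": 0, "y": 0, "z": 0.01, "wx": 0, "wy": 0, "wz": 0, "hand": -1}, {"x": 0, "y": 0, "z": 0.01, "wx": 0, "wy": 0, "wz": 0, "hand": -1}, {"x": 0, "y": 0, "z": 0.01, "wx": 0, "wy": 0, "wz": 0, "hand": -1}, {"x": 0, "y": 0, "z": 0.008, "wx": 0, "wy": 0, "wz": 0, "hand": -1}, {"x": 0, "y": 0, "z": 0.005, "wx": 0, "wy": 0, "wz": 0, "hand": -1}, {"x": 0, "y": 0, "z": 0, "wx": 0, "wy": 0, "wz": 0, "hand": -1}, {"x": 0, "y": 0, "z": 0, "wx": 0, "wy": 0, "wz": 0, "hand": -1}, {"x": 0, "y": 0, "z": 0, "wx": 0, "wy": 0, "wz": 0, "hand": -1}, {"x": 0, "y": 0, "z": 0, "wx": 0, "wy": 0, "wz": 0, "hand": -1}, {"x": 0, "y": 0, "z": 0, "wx": 0, "wy": 0, "wz": 0, "hand": -1}]'

```text
time: 18.0
tool_pos: [0.5835, 0.0504, 0.1249]
tool_rot: [0.258, 0.027, 0.966, -0.008]
contact_force: [-14.5, -0.6, 11.4]
gripper_width: 0.213
grasp_force: 61.4
```

```bash
python3 - <<'E'
from h import *
tip(); print(manip.state()["ft_torque"])
E
```

```text
tip head mm [ -3.   13.4 -69.7] F head [-6.8 -1.4 17.1] t 18.0 w 0.213
[-0.07048138  1.44457    -0.06335658]
```

The collar is on the cover: depth 69.7 mm with 17 N along the normal. I'll let go and retreat along the normal.

Call:
send_rows --rows '[{"x": 0, "y": 0, "z": 0, "wx": 0, "wy": 0, "wz": 0, "hand": 0}, {"x": 0, "y": 0, "z": 0, "wx": 0, "wy": 0, "wz": 0, "hand": 0}, {"x": 0, "y": 0, "z": 0, "wx": 0, "wy": 0, "wz": 0, "hand": 0}, {"x": 0, "y": 0, "z": 0, "wx": 0, "wy": 0, "wz": 0, "hand": 0}, {"x": 0, "y": 0, "z": -0.05, "wx": 0, "wy": 0, "wz": 0, "hand": 0}, {"x": 0, "y": 0, "z": -0.1, "wx": 0, "wy": 0, "wz": 0, "hand": 0}, {"x": 0, "y": 0, "z": -0.15, "wx": 0, "wy": 0, "wz": 0, "hand": 0}, {"x": 0, "y": 0, "z": -0.15, "wx": 0, "wy": 0, "wz": 0, "hand": 0}, {"x": 0, "y": 0, "z": -0.15, "wx": 0, "wy": 0, "wz": 0, "hand": 0}, {"x": 0, "y": 0, "z": -0.15, "wx": 0, "wy": 0, "wz": 0, "hand": 0}]'

```text
time: 18.83
tool_pos: [0.5269, 0.0537, 0.2222]
tool_rot: [0.259, 0.027, 0.965, -0.008]
contact_force: [0.8, -0.5, -0.5]
gripper_width: 0.499
grasp_force: 0.0
```

```bash
python3 - <<'E'
from h import *
grab_frame("wrist"); c=calibration("wrist"); im=grab_frame("wrist"); sc=grab_frame("scene"); tip()
for p in((0,.0135,0),(0,.0135,.042),(0,.0135,.006)): print(proj("wrist",head(*p),c).round(1))
a=cv2.resize(im[130:260,230:390],None,fx=3.5,fy=3.5,interpolation=cv2.INTER_CUBIC)
b=cv2.resize(sc[150:270,290:450],None,fx=2.5,fy=2.5,interpolation=cv2.INTER_CUBIC)
o=np.zeros((600,800,3),np.uint8); o[:300,:400]=b; t=cv2.resize(im,(400,250)); o[320:570,:400]=t; a=a[:,:400] if 0 else cv2.resize(im[140:250,260:370],(400,400),interpolation=cv2.INTER_CUBIC); o[:400,400:]=a
cv2.imwrite("pics/end.png",o)
E
```

```text
tip head mm [-0.6 13.6 43.7] F head [-0.8 -0.5 -0.3] t 18.98 w 0.499
[313.5 186.2]
[313.2 201.8]
[313.5 188.2]
```

View pics/end.png

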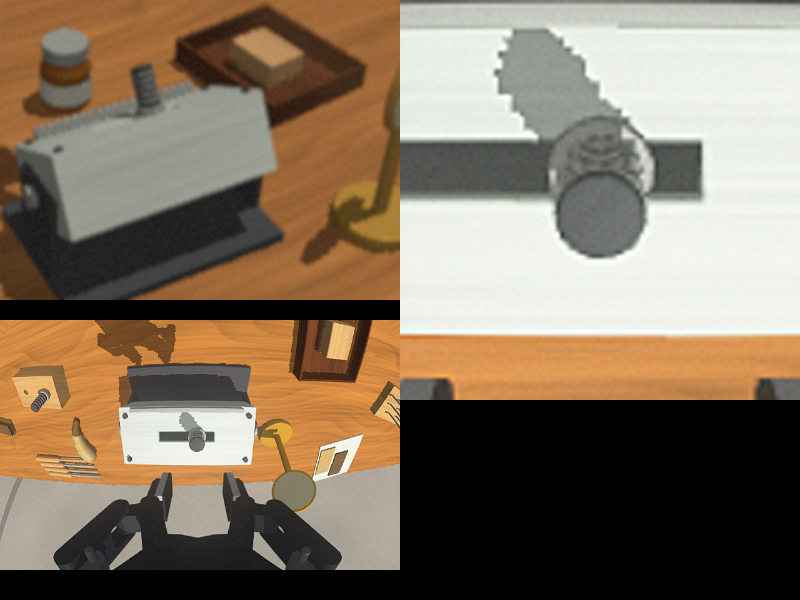

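The final views show the pin upright in the slot with its collar on the cover and the handle top at (315,199), against a predicted home position of (313,202). The block lies flat in the tray, and the short pin, jar, magnifier and horn have not moved.

```bash
python3 -c "
from plant import job_done
print(job_done())"
```

```text
the job is handed in; nothing more can be done
None
```

I handed the job in at about 19 s: the block lies flat in the tray, and the long pin is home with its collar on the cover and released. I chose where to start feeling from a wrist picture that happened to show the hole through the slot.

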